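Refit the filter cover of a bench gas analyser

ROBOT

A 6-joint arm with a two-finger parallel gripper is mounted at the origin on the work surface. World frame = base frame: x ahead of the robot, y to its left, z up, the work surface at z = 0. Lengths are in mm, angles in rad, forces in N, time in s.
With the tool pointing down it reaches from about 350 to 975 mm from the base axis. Payload 7.1 kg.
Tool frame: the origin (TCP) lies on the front face of the gripper's body, between the roots of the fingers; the fingertips stand 80 mm ahead of it and the grasp point (between the pads) lies 61 mm ahead of it (env.tips_ahead is the distance from the TCP to the fingertips, in mm); z points along the fingers, y is the direction in which the jaws open and shut (so a half turn about z gives the same grasp; the last joint's range is limited). The gripper opens to 88 mm and grips with 3 to 60 N. Pads are 20 mm wide; open, the fingers measure 115 mm over their backs; the gripper's body (75 mm by 178 mm) begins 61 mm behind the grasp point.
Start: joints at [-0.019, 0.423, 1.63, -0, 1.089, -0.019], TCP at [624.984, 0.026, 302.675] pointing down, gripper open.
Joint ranges: [-3, 3], [-0.9, 2.11], [0.09, 2.58], [-1.31, 4.45], [0.11, 2.69], [-2.54, 2.54]. Speed limits (rad/s): [2.39, 2.39, 3.01, 3.14, 3.14, 3.14].

INTERFACE

Orientations are given as a unit quaternion [x, y, z, w].
In Python, from station import env, set_gripper, viewer, workorder gives the robot as it stands. Calls block until the motion is done:
- env.reach(position, orientation): joint-space move of the TCP to a pose.
- env.move_l(position, rot=None, rate=150, f_stop=None): straight line of the TCP; rot=None keeps the orientation; rate is the mean speed in mm/s. With f_stop (N) it stops when the force on the tool has changed by that much, and returns True; else False.
- env.move_joints(angles): joint-space move.
- set_gripper(opening): finger opening in mm; the grip force is fixed at half the most; returns when the fingers have stopped.
- env.hold(seconds).
- env.ik(position, orientation): joint angles nearest the present ones, or None.
- env.read_state(): the state.
- viewer.camera(name): name is "scene" or "side" or "wrist"; returns the picture (400x640x3 uint8, blue, green, red); there is no depth.
- viewer.camera_params(name): a dict with "fx", "fy", "cx", "cy" (pixels), "dist" ([k1, k2, p1, p2, k3] as OpenCV has them; the pictures are not rectified), "pose" (4x4, takes a point from camera to world coordinates); the wrist camera has in their place "tool_from_camera" (4x4, takes a point from camera to tool coordinates, whose origin is the TCP and whose axes are the flange's). Camera axes: x right, y up, looking along -z (the intrinsics and any distortion apply to the point x, -y, -z); pixel columns grow to the right and rows downward; lengths in mm; the calibration is good to about 2 mm. A picture is of the moment at which its call begins: read the wrist's pose just before it. camera_params takes no time and is no camera call.
A pose or a line that the arm cannot do raises env.IKError and nothing moves.
- workorder.sign_off(): hands the job in, once; it reports no verdict.
The state is a dict: "time_s": time; "qpos": joint angles; "dq": joint speeds; "tau": joint torques, N m; "tool_pos": TCP position; "orientation": TCP orientation; "force": force on the tool from outside, world axes, zero at the start; "wrist_torque": the same for the moment, N m; "width": finger opening in mm.
Only numpy, scipy, OpenCV 4.12 (cv2) and the standard library are available. Lean on these libraries where they do the work, as an engineer would, in place of code of your own. Each camera call takes 0.05 s, during which the arm holds its last target. There are 200 camera calls.

TASK

The filter cover of the small white gas analyser is lying on the bench beside it. Pick the cover up, hook its front lip under the ledge at the front of the filter bay with its rear end held high, then pivot it down until the rear latch snaps over it and it lies flat in the bay, and let go. Do it by feel with light finger force, never ramming the cover or the analyser, and leave the bottle, beaker and screwdriver where they are.

Things in the scene. Friction and masses are not known exactly. Their poses are not given: they have to be found in the camera images.
- analyser: White box instrument fixed to the bench, 250 (x) x 160 x 70 mm high. Origin: centre of its underside; x to its rear, z up; front (screen, keys) to -x. On its top stands a grey filter-bay frame, 134 x 83 mm, open above, on adjustable mounts: the whole frame (slot, rails, latch) is off its drawn place by an unknown amount, up to 5 mm along x and 8 mm in height; level and rigid.
- slot (a point): Drawn place (see analyser: truly up to 5 mm off in x, 8 mm in z) of the slot at the frame's front: inner face of the front stop wall, at the ledge's underside, mid-width; 5.5 mm above the rails. Axes as the analyser's. The ledge overhangs 10 mm from that wall to the rear (+x), 4 mm thick, full width. Free down to the analyser's top, so the lip can dip.
- seat (a point): Drawn place (truly up to 5 mm off in x, 8 mm in z) of the fitted cover's origin, 88 mm above the bench: height of the two seat rails' tops. Analyser axes. Rails: |y| 30 to 37.5 mm, x -48 to 56 mm from here; free between. Side walls inside at |y| 37.5, tops 6 mm above the rails; rear wall at x = 56. A fitted cover has 1 mm play each way in x, 2.5 mm in y.
- rear (a point): Drawn place (off as the frame is) of the lower front edge of the latch's nose at rest, mid-width, analyser axes: 52 mm behind the seat point and 7 mm above the rails, so 1 mm above a fitted cover's top, reaching 2 to 4 mm over its rear edge. The nose is 30 mm wide, upright for 3.5 mm, then its face slopes up and back, 30 degrees from upright, to 14 mm above this point.
- latch (a joint): White sprung latch at the middle of the frame's rear end, sliding along the analyser's x. 0: nose fully forward, at rest; grows as it is pushed back, up to 0.008 m. The cover's rear edge pressed down on its slope pushes it back 2 to 4 mm, then it springs over the plate. Spring 1.2 N plus 0.3 N per mm; about 2 to 4 N down at the cover's rear end snaps it.
- cover: Loose grey plastic cover, about 90 g, flat underside. Origin on the underside; x to its rear, z up. Plate 6 mm thick, x -53 to 55 mm, 70 mm wide. A lip 50 mm wide, z 0 to 4 mm, reaches forward to x = -67 mm. Grip rib across the top at x = 0: 12 mm thick (x), 40 mm long (y), from z = 6 to 34 mm. Starts flat on the bench, rib up, on either side of the analyser.
- cover_lip (a point): Point on the cover: middle of the end of its lip, at (-67, 0, 2) mm in the cover's frame. Axes as the cover's.
- cover_heel (a point): Point on the cover: middle of the lower edge of its rear end, at (55, 0, 0) mm in the cover's frame. Axes as the cover's.
- media_bottle: Bystander: capped glass bottle, 72 mm diameter, 150 mm tall, origin at the centre of its base.
- beaker: Bystander: glass beaker, 64 mm diameter, 70 mm tall, origin at the centre of its base.
- screwdriver: Bystander: screwdriver lying on the bench, along its x.
Not all that is in view belongs to the job. Of the things that look like the cover, the largest one is meant.

How it is judged:
By the outcome, as a careful person would: the job done as asked, in the order asked, and still so for the second after the job is handed in, with the robot touching nothing.
It also fails if it takes over 56 s, if anything falls off the work surface, if the arm or the gripper's body presses on something with over 40 N, if the wrist force passes 120 N, or if a joint passes its speed limit or range.

## Working session

There is one attempt and no reset: what is moved stays moved. The work goes in short steps, each a Python script; the robot and the scene stay as the last script left them, time stands still between calls to the robot, and variables do not carry over. Pictures are saved under pics/ and viewed, about 8 in all and at most 12, crops included, and the job is handed in when it is done.

```bash
ls; mkdir -p pics; python3 - <<'E'
from station import env, viewer
import cv2
for n in("scene","side"):
    cv2.imwrite(f"pics/{n}0.png",viewer.camera(n)); print(n,viewer.camera_params(n))
print(viewer.camera_params("wrist"),env.read_state())
E
```

```text
pics
scene {'fx': 466.37023083290677, 'fy': 466.37023083290677, 'cx': 326.3967434782805, 'cy': 195.87825313495387, 'dist': array([-0.06235307,  0.        ,  0.        ,  0.        ,  0.        ]), 'pose': array([[-8.22098674e-01, -4.04406079e-01,  4.00761142e-01,
         9.60323773e+02],
       [ 5.69226571e-01, -5.69457123e-01,  5.93042744e-01,
         6.70244211e+02],
       [-1.16138036e-02,  7.15663544e-01,  6.98348632e-01,
         7.77298230e+02],
       [ 0.00000000e+00,  0.00000000e+00,  0.00000000e+00,
         1.00000000e+00]])}
side {'fx': 440.9303647080428, 'fy': 440.9303647080428, 'cx': 314.3193675715921, 'cy': 191.898414779906, 'dist': array([-0.03013199,  0.        ,  0.        ,  0.        ,  0.        ]), 'pose': array([[-9.26015761e-01,  1.88744354e-01, -3.26910355e-01,
         2.12647679e+02],
       [-3.76765637e-01, -5.15564215e-01,  7.69572086e-01,
         1.02245384e+03],
       [-2.32908942e-02,  8.35804468e-01,  5.48532975e-01,
         7.42945216e+02],
       [ 0.00000000e+00,  0.00000000e+00,  0.00000000e+00,
         1.00000000e+00]])}
{'fx': 346.88874
[... 506 characters left out ...]
        1.00000000e+00]])} {'time_s': 0.1, 'qpos': array([-1.89900379e-02,  4.23736773e-01,  1.63060083e+00,  1.49200821e-06,
        1.08860066e+00, -1.90184282e-02]), 'dq': array([-0.00038955, -0.00268901, -0.00277922,  0.00011309,  0.00086819,
        0.00127987]), 'tau': array([ 6.49496542e-04, -5.45618248e+01, -2.74323839e+01,  6.46709581e-02,
        1.88581715e-02,  1.54216096e-06]), 'tool_pos': array([6.24611064e+02, 3.96358167e-02, 3.02001631e+02]), 'orientation': array([ 7.07096829e-01,  7.07116414e-01, -4.66141764e-04, -4.85157203e-04]), 'force': array([-0.60867792,  0.01518506,  0.40952256]), 'wrist_torque': array([0.01755508, 0.04232648, 0.06203466]), 'width': 88.02267989383219}
```

View pics/scene0.png

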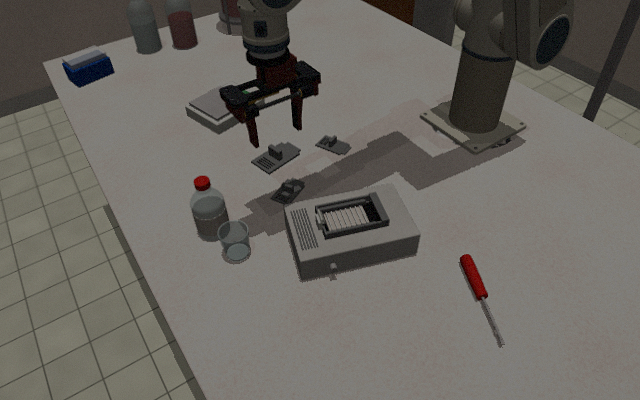

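View pics/side0.png

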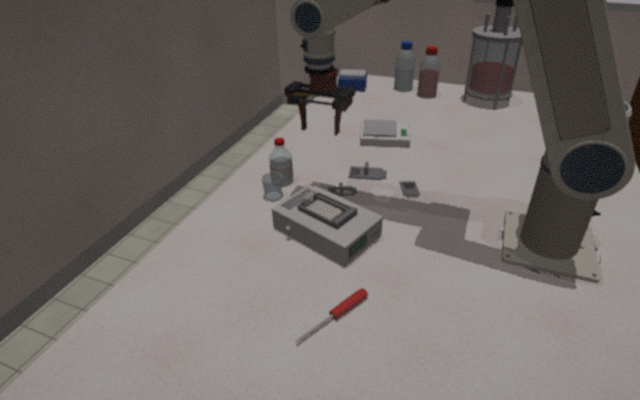

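Scene: analyser at about (350,230), its latch at (320,217) and so its rear pointing away from the robot. The largest cover looks like the one at (277,156), with smaller lookalikes at (333,145) and (289,190). I'll zoom in on this.

```bash
cat > h.py <<'E'
import numpy as np, cv2
from scipy.spatial.transform import Rotation as R
from station import env, set_gripper, viewer, workorder
def cam(n,st=None):
    p=viewer.camera_params(n); K=np.array([[p['fx'],0,p['cx']],[0,p['fy'],p['cy']],[0,0,1]])
    if n=='wrist':
        T=np.eye(4);T[:3,:3]=R.from_quat(st['orientation']).as_matrix();T[:3,3]=st['tool_pos'];P=T@p['tool_from_camera']
    else: P=p['pose']
    return K,p['dist'],P
def px2w(n,uv,z,st=None):
    K,d,P=cam(n,st); q=cv2.undistortPoints(np.array(uv,float).reshape(-1,1,2),K,d)[:,0]
    D=np.c_[q[:,0],-q[:,1],-np.ones(len(q))]@P[:3,:3].T; o=P[:3,3]
    z=np.broadcast_to(np.asarray(z,float),len(q))
    return o+D*((z-o[2])/D[:,2])[:,None]
def w2px(n,X,st=None):
    K,d,P=cam(n,st); c=(np.asarray(X,float).reshape(-1,3)-P[:3,3])@P[:3,:3]
    return cv2.projectPoints(np.c_[c[:,0],-c[:,1],-c[:,2]],np.zeros(3),np.zeros(3),K,d)[0][:,0]
E
python3 - <<'E'
import cv2
a=cv2.imread('pics/scene0.png')[125:285,240:430]
cv2.imwrite('pics/crop1.png',cv2.resize(a,None,fx=4,fy=3.75*4/3.75,interpolation=cv2.INTER_CUBIC)[:600])
from h import *
print(px2w('scene',[(277,156),(333,145),(289,190),(207,225),(237,255)],[3,3,3,0,0]).round())
E
```

```text
[[ 536. -185.    3.]
 [ 390. -137.    3.]
 [ 578.  -56.    3.]
 [ 788.  -69.    0.]
 [ 771.   48.    0.]]
```

View pics/crop1.png

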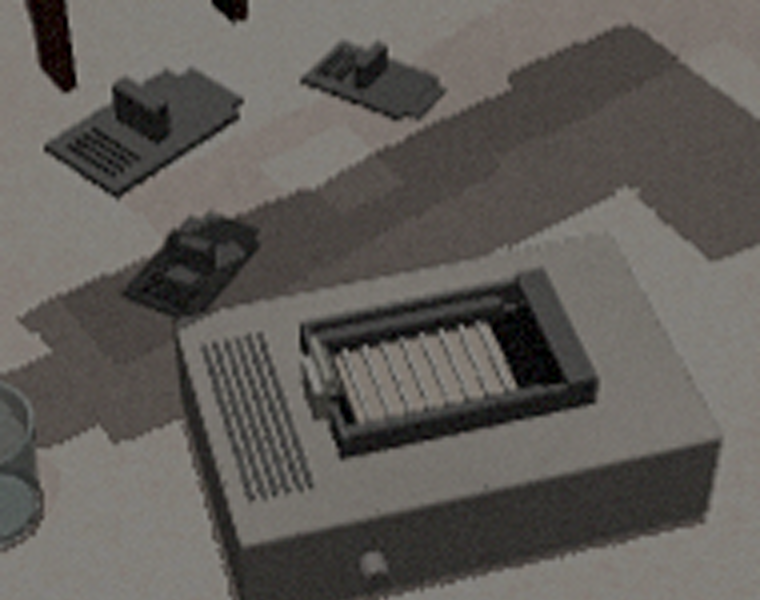

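```bash
python3 - <<'E'
from h import *
o=np.array([240,125])
f=lambda l,z:px2w('scene',[np.array(p)/4+o for p in l],z).round(1)
A=f([(178,322),(615,238),(720,440),(240,548)],70);print(A,A.mean(0)); print([np.linalg.norm(A[i]-A[i-1]) for i in range(4)])
print('cover rear corners / front', f([(45,148),(118,195),(240,100)],[6,6,6]))
print('rib top ends',f([(115,82),(168,105)],34))
print('smaller ones',f([(123,290),(190,315),(258,238)],6),f([(300,80),(380,115),(445,88)],6))
print('frame top',f([(303,325),(343,455),(597,380)],[94,94,98]))
E
```

```text
[[643.9  42.   70. ]
 [411.6 126.6  70. ]
 [465.6 270.   70. ]
 [697.7 188.5  70. ]] [554.7   156.775  70.   ]
[np.float64(156.06630001380825), np.float64(247.22550434775127), np.float64(153.2304147354565), np.float64(245.99321128844187)]
cover rear corners / front [[ 604.3 -199.2    6. ]
 [ 588.5 -132.1    6. ]
 [ 475.8 -167.6    6. ]]
rib top ends [[ 549.1 -199.8   34. ]
 [ 533.3 -159.6   34. ]]
smaller ones [[628.2 -56.5   6. ]
 [606.6 -15.7   6. ]
 [538.6 -48.1   6. ]] [[ 431.8 -162.3    6. ]
 [ 409.7 -101.2    6. ]
 [ 358.2  -99.2    6. ]]
frame top [[603.4 102.4  94. ]
 [636.2 186.1  94. ]
 [508.  221.6  98. ]]
```

```bash
cat >> h.py <<'E'
R0=R.from_quat([2**-.5,2**-.5,0,0])
def ori(yaw,pitch=0): # pitch>0 : rear (+x) raised
    return (R.from_euler('z',yaw,degrees=True)*R.from_euler('y',-pitch,degrees=True)*R0).as_quat()
def snap(name):
    env.hold(.2); st=env.read_state(); im=viewer.camera('wrist'); cv2.imwrite(f'pics/{name}.png',im)
    np.savez(f'pics/{name}.npz',**{k:st[k] for k in('tool_pos','orientation')}); return im
E
python3 - <<'E'
from h import *
env.reach([560,160,290],ori(-20)); snap('wa')
env.reach([541,-180,220],ori(13.3)); snap('wc')
a=cv2.imread('pics/wa.png')[60:340,120:520]; cv2.imwrite('pics/wa2.png',cv2.resize(a,None,fx=2,fy=2,interpolation=cv2.INTER_CUBIC))
print(env.read_state()['time_s'])
E
```

```text
2.6333
```

View pics/wa2.png

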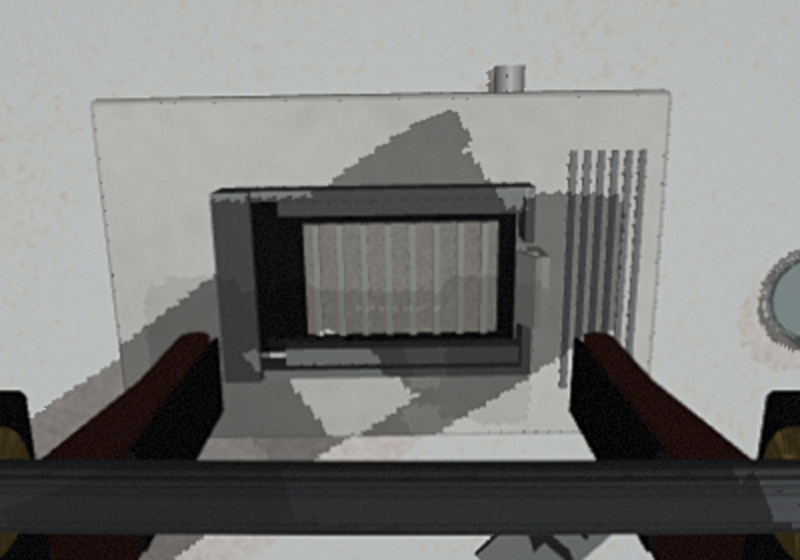

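View pics/wc.png

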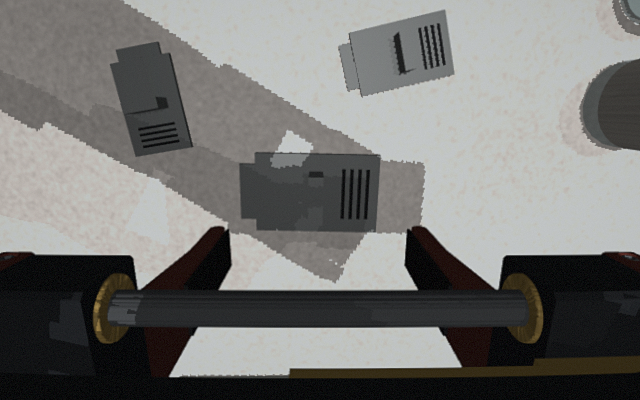

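Wrist views: (analyser) frame outer corners at (210,190), (533,184), (225,380), ledge rear edge (250,195)–(260,378), latch nose x≈517 in the 2x crop; (cover) plate corners (255,153), (379,154), (379,231), (256,231), lip end u=240. The largest is confirmed.

```bash
python3 - <<'E'
from h import *
from scipy.optimize import least_squares as LS
L=lambda n:dict(np.load(f'pics/{n}.npz'))
sa,sc=L('wa'),L('wc')
def pl(p,X): 
    c,s=np.cos(p[2]),np.sin(p[2]); X=np.array(X,float); return np.c_[c*X[:,0]-s*X[:,1]+p[0],s*X[:,0]+c*X[:,1]+p[1],X[:,2]]
# cover
uv=np.array([(255,153),(379,154),(379,231),(240,163),(240,219)])
X=[(-53,35,6),(55,35,6),(55,-35,6),(-67,25,4),(-67,-25,4)]
r=LS(lambda p:(w2px('wrist',pl(p,X),sc)-uv).ravel(),[541,-180,.23]);print('cover',r.x,np.degrees(r.x[2]),r.fun.round(1))
w=lambda l:np.array(l)/2.+[120,60]; s=lambda l:np.array(l)/4.+[240,125]
uv=w([(93,100),(670,90),(652,432)]);X=[(-125,80,70),(125,80,70),(125,-80,70)]
us=s([(178,322),(720,440),(240,548)]);Xs=[(125,-80,70),(-125,80,70),(125,80,70)]
r=LS(lambda p:(w2px('wrist',pl(p,X),sa)-uv).ravel(),[555,157,-.35]);pa=r.x;print('analyser w',r.x,np.degrees(r.x[2]),r.fun.round(1))
r=LS(lambda p:(w2px('scene',pl(p,Xs))-us).ravel(),[555,157,-.35]);print('analyser s',r.x,np.degrees(r.x[2]),r.fun.round(1))
uv=w([(210,190),(225,380),(250,193),(260,380),(533,184),(517,250),(520,327)])
X=np.array([(-73,41.5,9.5),(-73,-41.5,9.5),(-58,41.5,9.5),(-58,-41.5,9.5),(61,41.5,6),(52,15,9),(52,-15,9)])
us=s([(545,268),(597,376),(568,384),(517,279)]);Xs=np.array([(-73,-41.5,9.5),(-73,41.5,9.5),(-58,41.5,9.5),(-58,-41.5,9.5)])
for wt in(1,0):
  f=lambda p:np.r_[(w2px('wrist',pl(p,X+[0,0,p[3]]),sa)-uv).ravel(),wt*(w2px('scene',pl(p,Xs+[0,0,p[3]]))-us).ravel()]
  r=LS(f,[555,157,-.35,88]);print('frame',r.x,np.degrees(r.x[2]),r.fun.round(1))
d=r.x[:2]-pa[:2];c,sn=np.cos(pa[2]),np.sin(pa[2]);print('in analyser',c*d[0]+sn*d[1],-sn*d[0]+c*d[1])
E
```

```text
cover [ 5.40248079e+02 -1.83524134e+02  2.26510587e-01] 12.978100636080761 [-0.5 -0.2  1.6 -0.3 -2.4 -0.1 -0.7  0.9  2.  -0.3]
analyser w [ 5.52410448e+02  1.50655891e+02 -3.29015587e-01] -18.851204500630633 [-2.1  0.8  3.  -0.7 -1.   0.4]
analyser s [ 5.54001501e+02  1.55002184e+02 -3.41000856e-01] -19.537909864949988 [-1.5 -0.9  1.7  0.1 -0.3  0.2]
frame [ 5.55172699e+02  1.50315300e+02 -3.40588820e-01  8.05982290e+01] -19.514301906847912 [ 1.1  0.7  0.7  0.1 -0.7 -1.   0.2 -0.   2.7  1.5 -0.6  0.8 -3.3 -3.5
 -0.7 -0.8  0.1 -0.3  0.3 -0.8 -0.4 -2.2]
frame [ 5.55358952e+02  1.50553369e+02 -3.38567309e-01  8.23915319e+01] -19.398477868787754 [ 0.5  0.8  0.4  0.8 -1.1 -1.   0.   0.6  3.2  1.3 -0.2  0.8 -2.8 -3.3
 -0.  -0.   0.  -0.   0.  -0.  -0.  -0. ]
in analyser 2.8234746559901045 0.855673072907731
```

```bash
python3 - <<'E'
from h import *
set_gripper(50)
q=ori(13)
env.reach([540.5,-183,150],q)
print(env.move_l([540.5,-183,89.5],rate=80,f_stop=6))
set_gripper(0); st=env.read_state(); print(st['width'],st['tool_pos'],st['force'])
h=st['tool_pos'][2]; open('hh','w').write(str(h))
env.move_l([540.5,-183,260],rate=150)
st=env.read_state(); print(st['width'],st['force'],st['time_s'])
env.reach([545,152,250],ori(-19.5)); snap('wh')
st=env.read_state(); print(st['width'],st['tool_pos'],st['force'],st['time_s'])
E
```

```text
False
11.962623312389898 [ 540.53871918 -182.9937206    89.61090954] [-0.44996499 -0.67666124  1.52162902]
11.87953172905843 [-0.23805269  0.5831606  -1.14647174] 6.6333
11.568999499798124 [545.2583692  151.18687321 250.02515544] [-0.61496629 -0.00338306 -0.98887055] 8.15
```

View pics/wh.png

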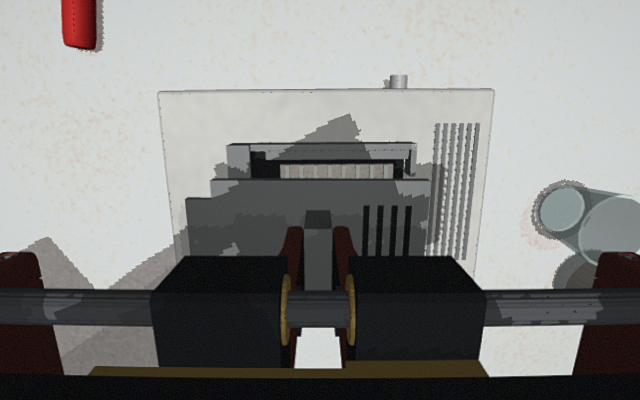

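Cover is held square (11.6 mm width, rib between pads); its +y plate edge runs (211,180)–(432,180), frame +y ledge edge at (226,144)–(416,142).

```bash
cat >> h.py <<'E'
YAW=-19.5
RF=R.from_euler('z',YAW,degrees=True)
def tcp(F,lip,pitch,H,dy=0): # lip: lower edge of lip end in frame coords
    rc=R.from_euler('y',-pitch,degrees=True)
    return np.array(F)+RF.apply(np.array(lip)+rc.apply([67,-dy,H])), ori(YAW,pitch)
def lipof(st,F,pitch,H,dy=0):
    rc=R.from_euler('y',-pitch,degrees=True)
    return RF.inv().apply(st['tool_pos']-np.array(F))-rc.apply([67,-dy,H])
E
python3 - <<'E'
from h import *
st=dict(np.load('pics/wh.npz')); H=float(open('hh').read())
z=st['tool_pos'][2]-H+6
P=px2w('wrist',[(211,180),(432,180),(187,198)],[z,z,z-2],st)
print('cover in tool-aligned',RF.inv().apply(P-st['tool_pos']).round(1))
F=[555.3,150.5,82]
P=px2w('wrist',[(226,144),(250,144),(416,142)],[91.5,91.5,88],st); print('frame pts',RF.inv().apply(P-F).round(1))
E
```

```text
cover in tool-aligned [[-53.1  34.  -83.6]
 [ 55.1  33.9 -83.6]
 [-66.6  24.3 -85.6]]
frame pts [[-74.1  41.2   9.5]
 [-57.4  41.2   9.5]
 [ 58.4  42.1   6. ]]
```

```bash
python3 - <<'E'
from h import *
H=float(open('hh').read()); F=[555.3,150.5,82]; dy=-1
p,q=tcp(F,[-65,0,40],18,H,dy); env.reach(p,q); 
p,q=tcp(F,[-65,0,22],18,H,dy); env.move_l(p,rate=60); env.hold(.3)
s0=env.read_state();print(s0['force'],lipof(s0,F,18,H,dy))
p,q=tcp(F,[-65,0,0],18,H,dy); print(env.move_l(p,rate=10,f_stop=2))
st=env.read_state(); print('lip in F',lipof(st,F,18,H,dy),st['force'],st['width'],st['time_s'])
p,q=tcp(F,[-65,0,22],18,H,dy); env.move_l(p,rate=60)
st=env.read_state(); print('up',lipof(st,F,18,H,dy),st['width'],st['time_s'])
E
```

```text
[ 0.83999976 -0.32970875 -0.36275701] [-64.92476075   0.09366986  22.2447786 ]
True
lip in F [-6.48753058e+01  2.59046700e-02  7.78331510e+00] [-0.84393943 -0.38669096  5.05341266] 11.611681545175772 10.725
up [-64.87059239   0.12615366  22.5053332 ] 11.594692630363342 11.125
```

```bash
python3 - <<'E'
from h import *
H=float(open('hh').read()); F=[555.3,150.5,80.5]; dy=-1; P=20
def go(lip,rate,f=None):
    p,q=tcp(F,lip,P,H,dy); r=env.move_l(p,q,rate=rate,f_stop=f)
    st=env.read_state(); print(r,'lip',lipof(st,F,P,H,dy).round(2),RF.inv().apply(st['force']).round(2),st['width'].round(2),st['time_s']); return r
go([-53,0,22],60)
go([-53,0,6],40,3); env.hold(.2)
if not go([-53,0,-3.3],15,2.5):
    env.hold(.2)
    go([-75,0,-3.3],10,2)
cv2.imwrite('pics/side1.png',cv2.resize(viewer.camera('side')[150:280,240:420],None,fx=4,fy=4,interpolation=cv2.INTER_CUBIC))
E
```

```text
Traceback (most recent call last):
AttributeError: 'float' object has no attribute 'round'
```

```bash
cat >> h.py <<'E'
H=float(open('hh').read()) if __import__('os').path.exists('hh') else 0
def go(F,lip,P,rate,f=None,dy=-1):
    p,q=tcp(F,lip,P,H,dy); r=env.move_l(p,q,rate=rate,f_stop=f)
    st=env.read_state(); print(r,'lip',lipof(st,F,P,H,dy).round(2),RF.inv().apply(st['force']).round(2),round(st['width'],2),st['time_s']); return r
E
python3 - <<'E'
from h import *
F=[555.3,150.5,80.5]; P=20
go(F,[-53,0,22],P,60)
go(F,[-53,0,6],P,40,3); env.hold(.2)
if not go(F,[-53,0,-3.3],P,15,2.5):
    env.hold(.2)
    go(F,[-75,0,-3.3],P,10,2)
cv2.imwrite('pics/side1.png',cv2.resize(viewer.camera('side')[150:280,240:420],None,fx=4,fy=4,interpolation=cv2.INTER_CUBIC))
E
```

```text
False lip [-5.313e+01 -1.000e-02  2.194e+01] [-0.65 -0.4  -0.68] 11.84 11.6667
False lip [-53.1   -0.06   5.64] [-0.21  0.19 -0.88] 11.71 12.2167
False lip [-5.297e+01  1.000e-02 -3.330e+00] [ 0.44  0.89 -1.  ] 11.91 13.1833
True lip [-66.24   0.12  -3.31] [ 2.55 -0.62 -0.09] 11.86 14.7083
```

View pics/side1.png

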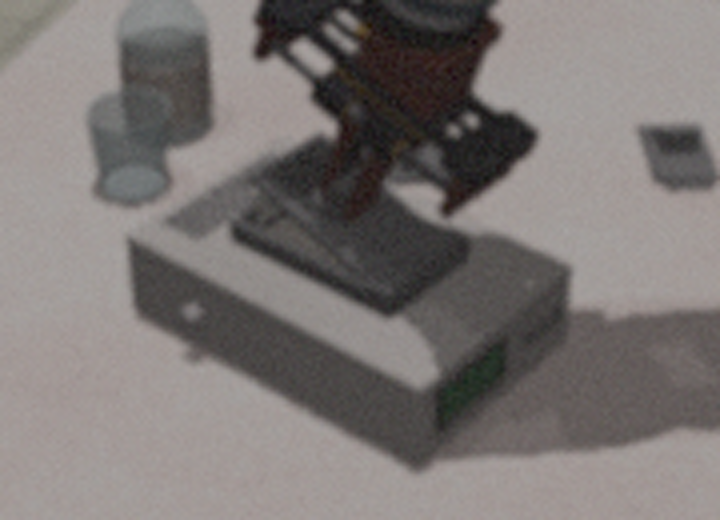

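Cover is tilted with its lip at the front wall under the ledge (side view consistent). Wall contact came at lip top edge −67.6 against −68 expected. Next, feel the ledge underside.

```bash
python3 - <<'E'
from h import *
F=[555.3,150.5,80.5]; P=20
go(F,[-65.2,0,-3.3],P,10); env.hold(.2); print(RF.inv().apply(env.read_state()['force']))
go(F,[-65.2,0,3],P,6,2)
go(F,[-65.2,0,-3],P,10)
E
```

```text
False lip [-65.48  -0.23  -3.63] [ 0.49 -0.07 -0.4 ] 11.9 15.0667
[-0.54277763  0.16596226 -1.4358373 ]
True lip [-65.4   -0.17  -1.35] [-0.02 -0.15 -2.05] 11.73 15.8167
False lip [-65.35  -0.14  -3.24] [ 0.09 -0.95 -0.82] 11.74 16.1083
```

```bash
python3 - <<'E'
from h import *
F=[555.7,150.4,80.7]
for P in (17,14,11,9,7.5):
    if go(F,[-66.9+4*np.sin(np.radians(P)),0,-3*P/20],P,12,6): print('STOP',P); break
snap('wp')
E
```

```text
False lip [-65.83  -0.11  -2.65] [-0.87  0.8   0.19] 12.14 16.725
False lip [-66.04  -0.1   -2.15] [0.24 0.66 0.81] 11.77 17.3333
False lip [-66.2   -0.1   -1.74] [-0.66 -0.58 -1.13] 11.57 17.9417
False lip [-6.615e+01 -6.000e-02 -1.380e+00] [ 0.17 -0.18 -1.39] 11.78 18.4
False lip [-6.624e+01 -2.000e-02 -1.160e+00] [-0.57 -0.15 -0.34] 11.81 18.775
```

View pics/wp.png

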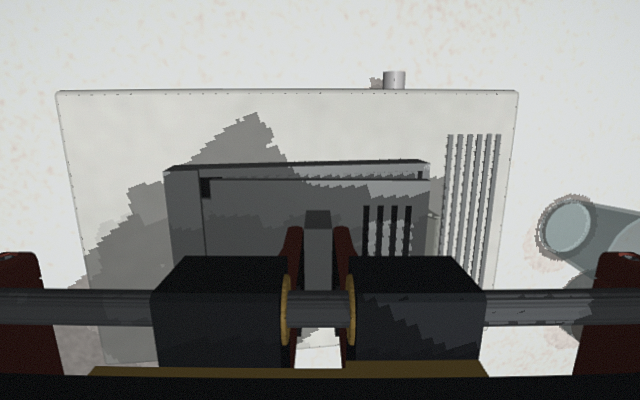

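The lip is hidden under the ledge (x 165–203) and the plate is inside the +y wall, with no contact force yet. I'll continue down onto the latch.

```bash
python3 - <<'E'
from h import *
F=[555.7,150.4,80.7]
for P in (6,5,4,3,2,1,.3,-.3):
    if go(F,[-66.9+4*np.sin(np.radians(P)),0,-3*P/20 if P>0 else -.2],P,8,9): print('STOP',P); break
E
```

```text
False lip [-6.642e+01  4.000e-02 -8.900e-01] [-2.25  0.77  1.17] 11.75 19.5167
False lip [-66.66  -0.11  -0.99] [-2.88  0.   -0.33] 11.56 19.8917
False lip [-66.63  -0.11  -0.78] [-2.31  0.66 -0.88] 11.53 20.2667
False lip [-6.656e+01 -2.000e-02 -5.100e-01] [-3.5  -0.16 -0.35] 11.58 20.6417
False lip [-6.665e+01 -1.000e-02 -3.500e-01] [-2.43  0.48 -0.3 ] 11.6 21.0167
False lip [-6.67e+01 -1.00e-02 -2.10e-01] [-2.13  1.23 -0.59] 11.86 21.3917
False lip [-66.3    0.11   0.11] [ 0.13  0.01 -0.28] 11.73 21.7
True lip [-66.88   0.07   0.42] [-2.28  0.05  4.75] 11.09 21.9083
STOP -0.3
```

```bash
python3 - <<'E'
from h import *
F=[555.7,150.4,80.7]
env.hold(.2); print(RF.inv().apply(env.read_state()['force']))
go(F,[-66.6,0,-1.5],-.5,6,5); env.hold(.2)
go(F,[-66.6,0,.2],0,6); env.hold(.2); print(RF.inv().apply(env.read_state()['force']))
# feel latch: try to raise rear slightly
go(F,[-66.6,0,.2],1.8,6,4); 
go(F,[-66.6,0,.1],0,6,5); env.hold(.3); print(RF.inv().apply(env.read_state()['force']))
set_gripper(32); st=env.read_state(); print(st['width'],st['force'],st['time_s'])
p=st['tool_pos']+[0,0,60]; env.move_l(p,rate=60); 
env.reach(RF.apply([0,0,0])+[555,152,250],ori(YAW)); im=snap('wf')
cv2.imwrite('pics/wf2.png',cv2.resize(im[100:320,170:470],None,fx=2.6,fy=2.6,interpolation=cv2.INTER_CUBIC))
print(env.read_state()['time_s'])
E
```

```text
[0.07215016 0.3469053  5.60360923]
True lip [-67.13   0.08   0.67] [-0.99 -1.39  5.02] 11.68 22.3167
False lip [-6.67e+01 -5.00e-02  7.00e-02] [-0.83  0.12  0.84] 11.58 22.8
[-0.20595514 -0.80983898  0.25847676]
True lip [-65.27  -0.24  -1.56] [ 1.   -0.12  2.49] 11.81 23.3667
False lip [-6.665e+01 -5.000e-02  6.000e-02] [-2.23 -0.72  3.09] 12.01 23.775
[-1.96384981 -0.55522765  2.70341745]
31.824003865201725 [-0.50434965  0.52274359 -0.42630847] 24.6083
26.2583
```

View pics/wf2.png

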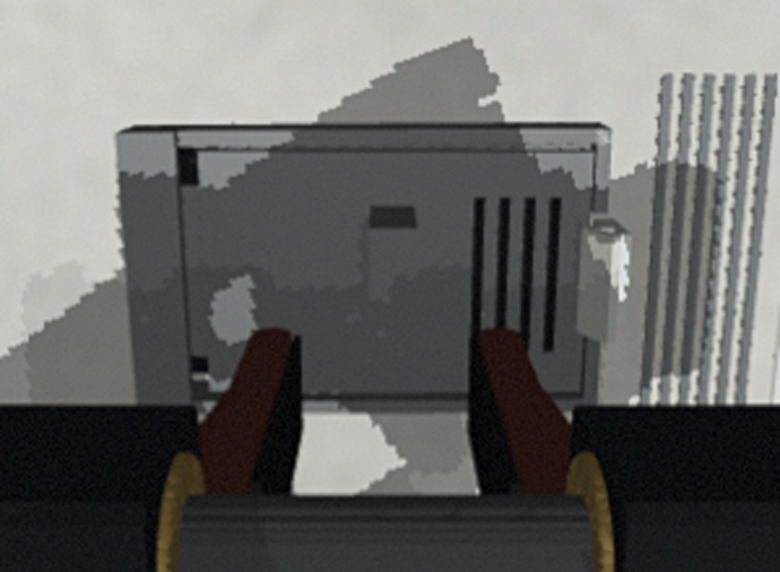

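The nose (front edge u≈580) lies over the cover's rear edge (u≈592). I'll check these pixels against the latched prediction, and look at the whole scene.

```bash
python3 - <<'E'
from h import *
F=[555.7,150.4,80.7]; st=dict(np.load('pics/wf.npz'))
for zz in (6,9):
  X=np.array([(-52.6,35,6),(55,35,zz),(55,-35,zz),(52,15,7),(52,-15,7)])
  print(zz,((w2px('wrist',RF.apply(X)+F,st)-[170,100])*2.6).round(0).tolist())
im=viewer.camera('scene'); cv2.imwrite('pics/scene2.png',cv2.resize(im[120:350,180:520],None,fx=2.3,fy=2.3,interpolation=cv2.INTER_CUBIC))
E
```

```text
6 [[201.0, 149.0], [595.0, 150.0], [581.0, 388.0], [581.0, 222.0], [575.0, 325.0]]
9 [[201.0, 149.0], [598.0, 151.0], [583.0, 393.0], [581.0, 222.0], [575.0, 325.0]]
```

View pics/scene2.png

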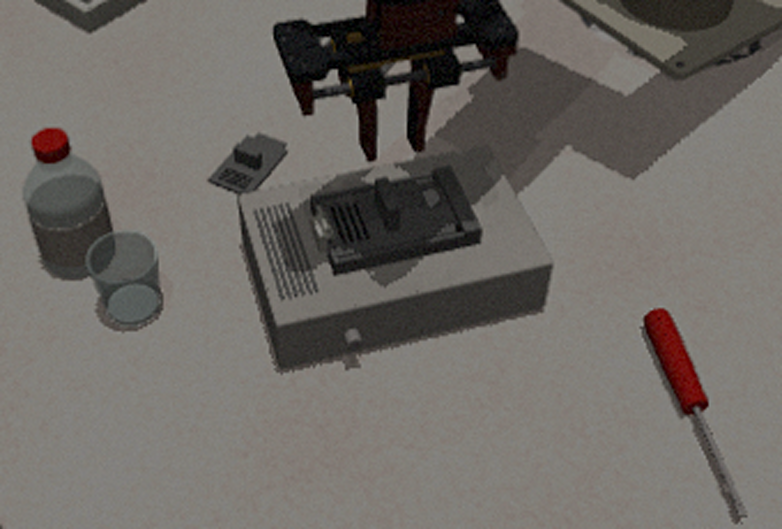

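The scene shows the cover in the bay and the bystanders untouched. As a last check by feel, I'll touch lightly down on the cover's rear with closed fingers; flat means a height of about 86.7.

```bash
python3 - <<'E'
from h import *
F=np.array([555.7,150.4,80.7]); set_gripper(0)
for x,y in((36,20),(-38,10)):
    p=F+RF.apply([x,y,80+30]); env.move_l(p,rate=80); env.move_l(p-[0,0,16],rate=40); env.hold(.2)
    r=env.move_l(p-[0,0,28],rate=8,f_stop=2); st=env.read_state()
    print(x,r,'height over rails',st['tool_pos'][2]-80-F[2],st['force'].round(2),st['time_s'])
    env.move_l(p+[0,0,25],rate=80)
env.move_l(F+RF.apply([0,0,200]),rate=150); print(env.read_state()['time_s'])
im=snap('wg'); a=im[100:320,170:470]; b=cv2.imread('pics/wf.png')[100:320,170:470]
cv2.imwrite('pics/wg2.png',cv2.resize(a,None,fx=2.6,fy=2.6,interpolation=cv2.INTER_CUBIC))
E
```

```text
36 True height over rails 6.459083789699449 [-0.18  0.48  4.87] 29.7083
-38 True height over rails 6.419658256751475 [-0.53 -0.2   4.95] 33.3083
34.7333
```

View pics/wg2.png

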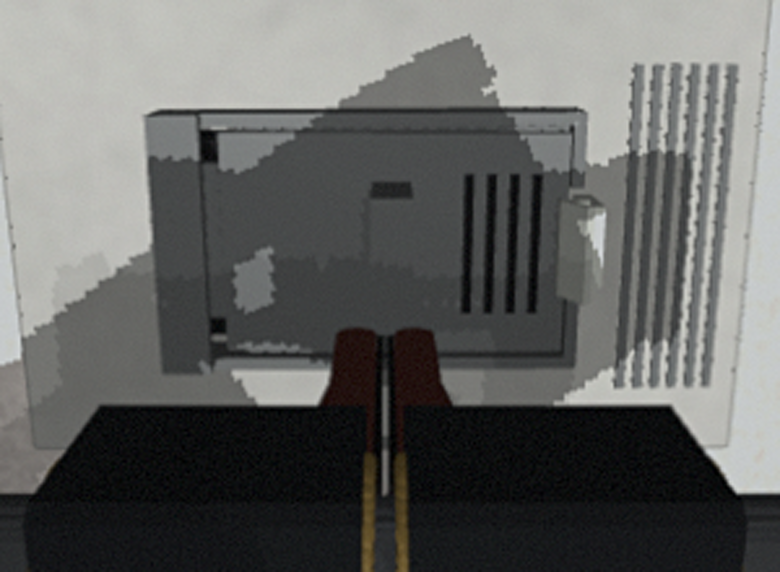

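Front and rear heights agree (6.42 and 6.46 mm), so the cover is flat. The latch nose at (560–600, 200–300) is over its rear edge.

```bash
python3 -c "
from h import *
workorder.sign_off(); print(env.read_state()['time_s'])"
```

```text
the job is handed in; nothing more can be done
the job is handed in; nothing more can be done
```

The filter cover is fitted: it lies flat in the bay under the front ledge, with the latch over its rear edge. I released it and handed the job in after about 35 s of robot time.

**What I did:** I gripped the largest cover by its rib and touched the ledge top with the lip to get the frame's height. Its rails were at about 80.7 mm, some 7 mm below the drawn height. I hooked the lip under the ledge at 20° tilt and felt both the front wall and the underside of the ledge. I then pivoted the cover down until the latch force (about 2–3 N) dropped away at the snap, pressed lightly and let go. Peak contact readings were about 5–6 N.

**Last checks:**
- **Flatness:** light finger touches put the cover's top at 6.46 mm above the rails at the rear and 6.42 mm at the front. Nominal is 6, and the 0.4 mm offset is common to both.
- **Latch:** the wrist picture shows the nose about 3 mm over the rear edge, where it should be at rest.
- **Bystanders:** the bottle, beaker and screwdriver look unmoved in the scene picture. I judged this by eye and did not measure it.

**What was unclear:** before letting go I tried raising the rear slightly to feel the latch. That stopped on contact and gave no clear reading, so the latched state rests on the pictures and height touches taken afterwards.

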